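# Fit a water filter cartridge: snap it into its spring clips and slide it home

## Robot

A 7-joint arm with a two-finger parallel gripper is mounted at the origin on a cart in front of the work surface, level with it; the furniture and walls round the work are solid. World frame = base frame: x ahead of the robot, y to its left, z up, the work surface at z = 0. Lengths are in m, angles in rad, forces in N, time in s.
With the tool pointing down it reaches from about 0.4 to 0.85 m from the base axis. Payload 10.4 kg.
Tool frame: the origin (TCP) lies between the finger pads; the fingertips stand 11 mm ahead of it and the grasp point (between the pads) lies 8 mm behind it (tip_reach is the distance from the TCP to the fingertips, in m); z points along the fingers, y is the line along which they close (so a half turn about z gives the same grasp; the last joint's range is limited). The gripper opens to 85 mm and grips with 20 to 120 N. Pads are 22 mm wide; open, the fingers measure 114 mm over their backs; the gripper's body (76 mm by 85 mm) begins 54 mm behind the grasp point. The pads swing forward as they close: fully open they stand 13 mm farther back than shut.
Start: joints at [1.273, 0.332, -0.065, 1.46, 0.022, 1.35, -0.088], TCP at [0.17, -0.602, 0.242] pointing down, gripper open.
Joint ranges: [-2.6, 2.6], [-0.5, 2.12], [-1.47, 1.34], [0.16, 2.42], [-1.27, 4.41], [0.06, 2.06], [-2.6, 2.6]. Speed limits (rad/s): [2.22, 2.22, 2.79, 2.79, 3.14, 3.14, 3.14].

## Interface

Orientations are given as a unit quaternion [x, y, z, w].
In Python, from workcell import * gives the robot as it stands.
- The arm moves only by the shell command python3 -m inch 'ROWS' [OPENING] [FORCE]. ROWS is JSON, a list of rows, each an object with "slide": the shift along the world's x, y, z in m, a list of three; "yaw": the turn about the world's z in rad. A call has 1 to 20 rows; each row is the pose to reach, as a shift and turn from the pose commanded when the call began; what a row does not reach only later rows make up. A row lasts 1/12 s, in which the tool goes at most 41.7 mm and 7.16 degrees, less where a joint would pass 70% of its speed; a pose out of reach is approached as far as the arm can. A call with a gripper value outside its range is refused whole. OPENING is the closure in counts, from 0 (fully open) to 255 (shut), set as the call begins (- or left out, the last holds). The fingers move at their own pace and stop on an object; FORCE is the grip in N (left out, the last holds). Time passes only in rows, so rows that repeat a pose let the fingers close. It gives the time, the measured TCP pose, the force, the opening and the grip force at its end, in the units of the state.
- get_obs(): the state, without advancing time (a new reading comes with each control period).
- camera(name): name is "scene" or "top" or "wrist"; returns a dict with "frame" (480x640x3 uint8, red, green, blue), "fx", "fy", "cx", "cy" (pixels), "k1" (the pictures are not rectified: a ray, as slopes to the right and down, at radius r is drawn at 1 + k1 r^2 times it, then the intrinsics apply), "extrinsics" (4x4, takes a point from world to camera coordinates). Camera axes: x right, y down, z forward; pixel columns grow to the right and rows downward; lengths in m; the calibration is good to about 2 mm. A picture is of the moment at which its call begins. There is no depth.
- hand_in(): hands the job in; it is judged then, once.
The state is a dict: "clock": time; "joint_pos": joint angles; "joint_velocities": joint speeds; "tau": joint torques, N m; "position": TCP position; "ee_rot": TCP orientation; "ft_force": force on the tool from outside, world axes, zero at the start; "torque": the same for the moment, N m; "grip_width": opening from 0.0 (shut) to 1.0 (fully open); "grasp_force": force on a finger pad.
Only numpy, scipy, OpenCV 4.12 (cv2) and the standard library are available. Lean on these libraries where they do the work, as an engineer would, in place of code of your own. Each camera call takes 0.05 s, during which the arm holds its last target. There are 200 camera calls.

## Task

The front place of the two-stage water filter stand by the sink is empty. Take the spare filter cartridge out of its cardboard cradle, snap it sideways into the two empty spring clips with its narrow stem towards the socket, then slide it along in the clips until the stem has pushed the valve in the socket all the way to its stop, and let go. Push firmly but not hard - feel for the stop rather than ramming it - and leave the other things on the worktop where they are.

Things in the scene. Friction and masses are not known exactly. Their poses are not given: they have to be found in the camera images.
- cartridge_center (a point): Centre of the loose filter cartridge, on its axis. A white plastic cylinder, diameter 44, that lies level; its y axis runs along it towards the narrow stem, z up as it starts. From this point the straight 44 mm part reaches 85 either way, then the ends are domed to 107; at +y a stem of diameter 16 goes on to 137. About 0.25 kg (0.17 to 0.35).
- stem_tip (a point): The tip of the cartridge's stem, on its axis, 137 from the centre along its y.
- cartridge: The loose cartridge; origin and axes as cartridge_center.
- cradle: Fixed cardboard packing cradle, 84 x 190, that holds the cartridge along its y axis with the cartridge's axis 34 above the worktop (the cartridge may sit up to 12 off its middle lengthwise, stem to +y). Two V ribs, each 10 wide, up to 27 high, stand 64 either side of its middle; between them the fingers have room down to its 4 mm thick floor. Origin: centre of the underside.
- filter_stand: Fixed white filter stand, base plate 170 (x) x 253 (y, from -85 to +168), plate top 12 above the worktop. Two lanes run along its y: the front one (x -42) is empty, the rear one (x +42) holds an equal cartridge already fitted, top at 66, that stays. Origin: underside, on the worktop.
- manifold: The upright block at the +y end of the stand (y 142 to 166, up to 78 high, fittings to 102) with one socket per lane, fixed to it. Same origin and axes as the stand.
- lane (a point): A point on the axis of the empty front lane, 44 above the worktop; its y axis points along the lane to the socket, x to the rear lane, z up. A fitted cartridge's axis lies on this y axis. To snap it in with the stem clear of the socket, its centre must be 28 to 34 behind this point (y -28 to -34). Between the clips (y -45 to +33) the fingers have room down to the plate, 32 below the axis.
- clip_far (a point): Centre of the C clip farther from the socket, y -54 from lane, on the lane axis, axes as lane. Mouth up, 16 wide along y. Its lips stand 14 above the axis, 33 apart; flared lead-ins reach 24 above the axis, 46 apart. Two springy jaws; a V seat holds the cartridge on the lane axis.
- clip_near (a point): Centre of the equal C clip nearer the socket, y +42 from lane. Pushed straight down, a cartridge meets the lips with its axis about 29 above the lane axis; each clip then needs a push of about 5 to 10 N until the axis is about 10 above it, and pulls the cartridge down onto its seat; the two may give way one after the other.
- clip_seats: The V-shaped seats at the bottom of the two clips, fixed to the stand, on which the cartridge comes to lie. Same origin and axes as the stand.
- socket (a point): Centre of the mouth of the front lane's socket, y +114 from lane: a tube of 33 outside and 20 bore, 28 deep, open towards -y of the lane. Inside is a flat valve disc that the stem's tip pushes along. The disc's face starts 4 to 16 inside the mouth (its seat is screwed in to a different depth on every stand and cannot be measured; it has to be felt).
- valve (a joint): How far the valve disc has been pushed in, in m: 0 shut, 0.006 at its stop. Sliding the cartridge in the clips takes about 5 to 12 N, pushing the valve 4 N more, and it stays where it is pushed; at the stop a stiff rubber seal makes the force rise by about 20 N per mm. At the stop the cartridge's centre is 1 to 13 behind lane.
- soap: Bystander, to be left alone. Green dish-soap bottle, 52 x 86 x 219, standing at the back right of the middle. Origin: centre of its underside.
- jar: Bystander, to be left alone. Screw-top glass jar, diameter 68, 131 high, at the back. Origin: centre of its underside.
- mug: Bystander, to be left alone. Two-tone mug, 87 x 120 x 98, on the left. Origin: centre of its underside.
- tin: Bystander, to be left alone. Small tin, diameter 57, 72 high, near the front edge. Origin: centre of its underside.
- lid: Bystander, to be left alone. Grey metal jar lid, diameter 104, 12 high, lying behind the cradle. Origin: centre of its underside.
- teaspoon: Bystander, to be left alone. Teaspoon, 130 long, lying near the front edge. Origin: centre of its underside.
- roll: Bystander, to be left alone. Roll of kitchen paper, 80 across, 228 high, in the back left corner. Origin: centre of its underside.
- water: Bystander, to be left alone. Small water bottle, diameter 65, 205 high, on the left. Origin: centre of its underside.

How it is judged:
By the outcome, as a careful person would: the job done as asked, in the order asked, and still so for the second after the job is handed in, with the robot touching nothing.
It also fails if it takes over 45 s, if anything falls off the work surface, if the arm or the gripper's body presses on something with over 40 N, if the wrist force passes 120 N, or if a joint passes its speed limit or range.

## Working session

There is one attempt and no reset: what is moved stays moved. The work goes in short steps, Python scripts to look and compute and a shell command to move; the robot and the scene stay as the last step left them, time stands still between calls to the robot, and variables do not carry over. Pictures are saved under pics/ and viewed, at most 10 in all, crops included, and the job is handed in when it is done.

```bash
mkdir -p pics; cat > h.py <<'E'
from workcell import *
import numpy as np, cv2
def snap(n,f):
    c=camera(n); cv2.imwrite('pics/'+f,c['frame'][...,::-1]); np.save('pics/'+f[:-4]+'.npy',c,allow_pickle=True); return c
def load(f): return np.load('pics/'+f+'.npy',allow_pickle=True).item()
def ray(c,u,v):
    x,y=(u-c['cx'])/c['fx'],(v-c['cy'])/c['fy']; K=np.eye(3)
    p=cv2.undistortPoints(np.array([[[x,y]]],float),K,np.array([c['k1'],0,0,0.]))[0,0]
    E=np.array(c['extrinsics']); R,t=E[:3,:3],E[:3,3]
    return -R.T@t, R.T@np.array([p[0],p[1],1])
def onz(c,u,v,z):
    o,d=ray(c,u,v); return o+d*(z-o[2])/d[2]
def proj(c,P):
    E=np.array(c['extrinsics']); q=E[:3,:3]@np.array(P)+E[:3,3]; a=q[:2]/q[2]; a=a*(1+c['k1']*(a@a))
    return a*[c['fx'],c['fy']]+[c['cx'],c['cy']]
E
python3 - <<'E'
from h import *
for n in('top','scene'):
    c=snap(n,n+'0.png'); print(n,c['fx'],c['k1'],ray(c,320,240))
o=get_obs();print({k:np.round(v,3) for k,v in o.items()})
E
```

```text
top 607.0187561355019 0.047610737316056556 (array([0.41191979, 0.05031068, 1.17624739]), array([ 0.11218894,  0.00244003, -0.99372942]))
scene 479.97101392551275 -0.04473580096902064 (array([-0.01965369,  0.76957941,  0.63336441]), array([ 0.53996227, -0.6499321 , -0.53505195]))
{'clock': np.float64(0.1), 'joint_pos': array([ 1.273,  0.333, -0.065,  1.461,  0.022,  1.35 , -0.088]), 'joint_velocities': array([ 0.   , -0.001,  0.001, -0.002, -0.   , -0.001,  0.002]), 'tau': array([ 2.0000e-03, -6.2675e+01,  5.0000e-02, -3.9243e+01,  1.6000e-02,
        7.0000e-03, -0.0000e+00]), 'position': array([ 0.17 , -0.601,  0.242]), 'ee_rot': array([ 0.991,  0.137, -0.   , -0.001]), 'ft_force': array([-1.298, -0.199, -0.967]), 'torque': array([-0.022,  0.002, -0.106]), 'grasp_force': np.float64(0.0), 'grip_width': np.float64(0.997)}
```

View pics/top0.png

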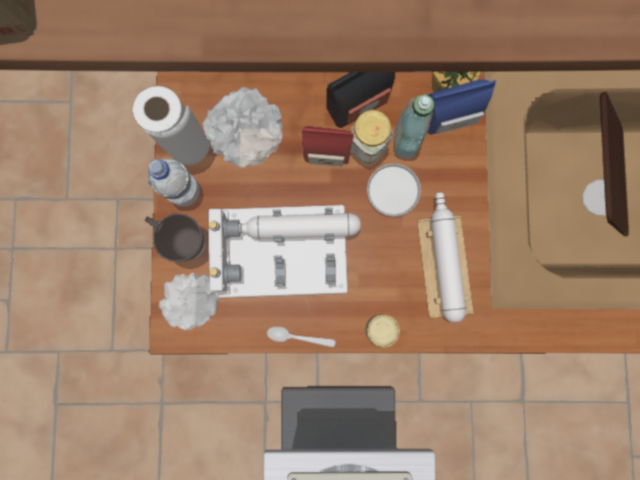

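View pics/scene0.png

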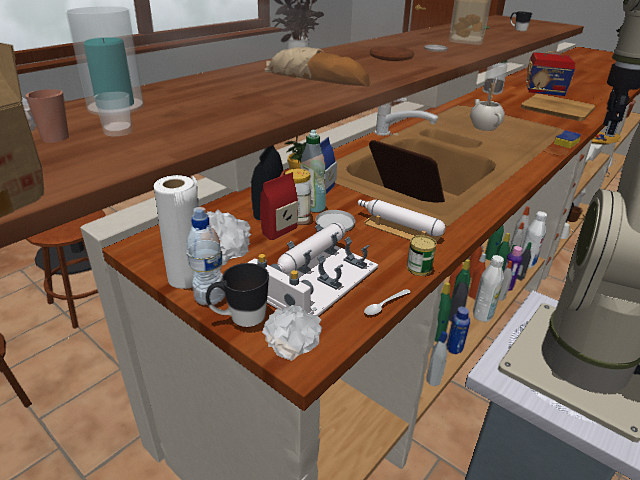

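```bash
python3 - <<'E'
from h import *
c=load('top0'); f=c['frame'][...,::-1]
a=cv2.resize(f[195:305,200:360],None,fx=5,fy=5,interpolation=cv2.INTER_CUBIC); cv2.imwrite('pics/stand.png',a)
# cartridge
hsv=cv2.cvtColor(f,cv2.COLOR_BGR2HSV)
m=((hsv[...,1]<70)&(hsv[...,2]>110)).astype(np.uint8)*255
r=np.zeros_like(m); r[190:325,425:472]=m[190:325,425:472]
n,l,s,_=cv2.connectedComponentsWithStats(r); i=1+np.argmax(s[1:,4]); print(s[i])
P=np.array([onz(c,u,v,.034)[:2] for v,u in zip(*np.where(l==i))])
mu=P.mean(0); d=np.linalg.svd(P-mu,full_matrices=False)[2][0]; d*=np.sign(d[0])
t=(P-mu)@d; w=(P-mu)@np.array([-d[1],d[0]])
for k in range(3):
  b=[(x,(w[(t>x)&(t<x+.01)].max()+w[(t>x)&(t<x+.01)].min())/2) for x in np.arange(t.min()+.04,t.max()-.07,.01)]
b=np.array(b); print(np.round(b*1000,1).tolist())
print('mu',mu,'dir',d,'ang',np.degrees(np.arctan2(d[1],d[0])),'ends',t.min(),t.max(),mu+d*t.min(),mu+d*t.max())
E
```

```text
[ 431  192   36  130 2865]
[[-72.8, 0.1], [-62.8, 0.0], [-52.8, -0.1], [-42.8, 0.2], [-32.8, 0.1], [-22.8, -0.2], [-12.8, 0.2], [-2.8, 0.0], [7.2, -0.1], [17.2, 0.2], [27.2, 0.1], [37.2, -0.1], [47.2, 0.3], [57.2, -0.5]]
mu [ 0.50022046 -0.18754488] dir [0.99496988 0.10017458] ang 5.74922379474217 ends -0.112810778629068 0.13344256320486336 [ 0.38797714 -0.19884565] [ 0.63299179 -0.17417732]
```

View pics/stand.png

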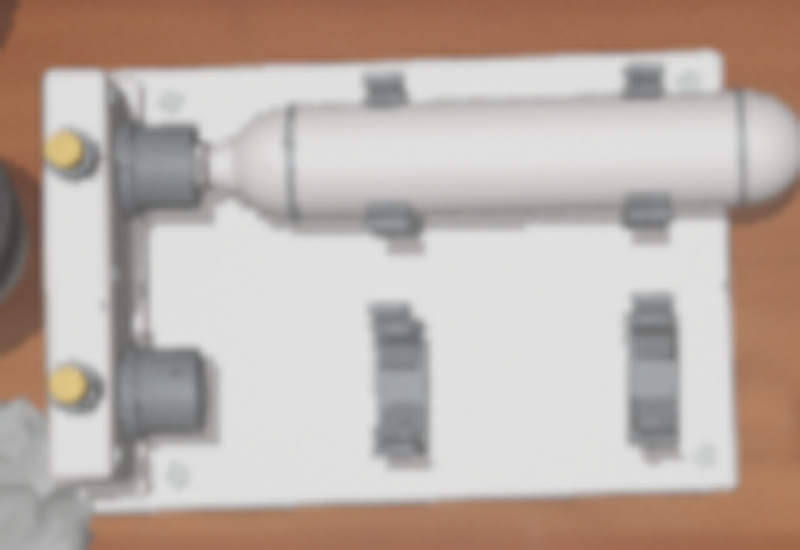

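```bash
python3 - <<'E'
from h import *
c=load('top0')
g=lambda x,y,z:onz(c,200+x/5-.4,195+y/5-.4,z)
br=g(737,488,.012);tr=g(720,50,.012);bl=g(100,513,.012)
e=br-tr; f=bl-br
print('br',br,'tr',tr,'rear edge len',np.linalg.norm(e),'ang',np.degrees(np.arctan2(-e[1],-e[0])),'front ang',np.degrees(np.arctan2(f[1],f[0])))
# dark clips: lip tops z .068
for n,(a,b) in {'far':((652,297),(656,450)),'near':((392,307),(402,457))}.items():
    A=g(*a,.068);B=g(*b,.068);print(n,A,B,(A+B)/2,np.linalg.norm(A-B))
print('seat far',g(653,385,.022),'near',g(402,385,.022))
print('socket top edge mouth',g(205,378,.0605), 'rear',g(205,160,.0605))
th=np.arctan2(f[1],f[0])-np.pi/2
for th in (np.arctan2(f[1],f[0])-np.pi/2,np.arctan2(-e[1],-e[0])):
  X=np.array([np.cos(th),np.sin(th)]);Y=np.array([-X[1],X[0]])
  print('th',np.degrees(th),'origin br',br[:2]+.085*X+.085*Y,'tr',tr[:2]-.085*X+.085*Y)
E
```

```text
br [0.44287454 0.00166209 0.012     ] tr [0.61251169 0.00724467 0.012     ] rear edge len 0.1697289852082037 ang 1.884862456315796 front ang 92.09494451108118
far [0.51119244 0.03473294 0.068     ] [0.45523135 0.03343849 0.068     ] [0.48321189 0.03408571 0.068     ] 0.05597606233220602
near [0.50766755 0.12993289 0.068     ] [0.45288058 0.12591393 0.068     ] [0.48027407 0.12792341 0.068     ] 0.054934175052262106
seat far [0.48170646 0.03380367 0.022     ] near [0.48188379 0.12923493 0.022     ]
socket top edge mouth [0.48228122 0.19886305 0.0605    ] rear [0.56303766 0.1999615  0.0605    ]
th 2.094944511081186 origin br [0.52471051 0.0897125 ] tr [0.52446128 0.08908064]
th 1.884862456315796 origin br [0.5250328  0.08941185] tr [0.52476193 0.08940294]
```

```bash
python3 -m inch '[{"slide":[0.02,0.03,0],"yaw":-0.06},{"slide":[0.04,0.06,0],"yaw":-0.12},{"slide":[0.065,0.09,0],"yaw":-0.175},{"slide":[0.09,0.12,0],"yaw":-0.175},{"slide":[0.115,0.15,0],"yaw":-0.175},{"slide":[0.14,0.18,0],"yaw":-0.175},{"slide":[0.165,0.21,0],"yaw":-0.175},{"slide":[0.19,0.24,0],"yaw":-0.175},{"slide":[0.215,0.27,0],"yaw":-0.175},{"slide":[0.24,0.3,-0.01],"yaw":-0.175},{"slide":[0.265,0.33,-0.03],"yaw":-0.175},{"slide":[0.29,0.355,-0.05],"yaw":-0.175},{"slide":[0.31,0.38,-0.07],"yaw":-0.175},{"slide":[0.33,0.4,-0.09],"yaw":-0.175},{"slide":[0.34,0.415,-0.1],"yaw":-0.175},{"slide":[0.34,0.415,-0.1],"yaw":-0.175},{"slide":[0.34,0.415,-0.1],"yaw":-0.175}]' 0 40
python3 - <<'E'
from h import *
c=snap('wrist','w1.png'); o=get_obs(); print(o['position'],o['ee_rot'],o['ft_force'])
for p in [(.4955,-.188),(.510,-.1865)]: print(proj(c,[*p,.056]))
E
```

```text
clock: 1.52
position: [0.5094, -0.1855, 0.1415]
ee_rot: [0.999, 0.051, -0.001, -0.001]
ft_force: [0.3, -1.9, 0.1]
grip_width: 0.997
grasp_force: 0.0
[ 0.50928654 -0.18693441  0.14221407] [ 9.98751342e-01  4.99561883e-02 -3.65564659e-04  4.52288921e-05] [0.10222723 0.04235894 0.62138427]
[319.50940103 277.05191802]
[319.53883475 256.02567189]
```

View pics/w1.png

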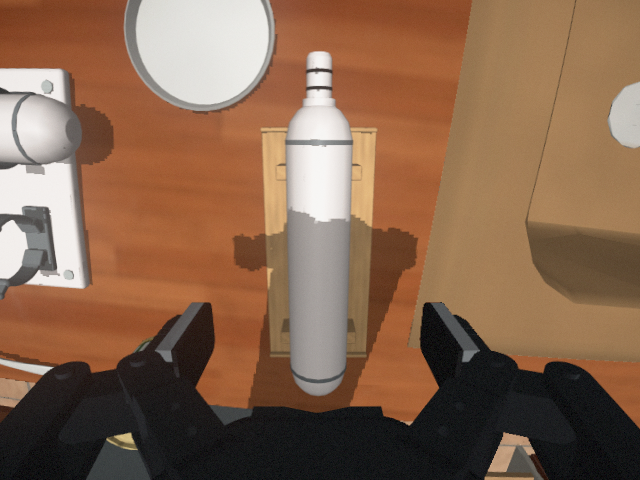

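```bash
python3 - <<'E'
from h import *
c=load('w1')
for p in [(318.5,52),(318,395),(319,142),(318.5,379)]: print(p,onz(c,*p,.034))
print('plate corner',onz(c,90,285,.012),onz(c,66,69,.012))
E
```

```text
(318.5, 52) [ 0.63474124 -0.17296025  0.034     ]
(318, 395) [ 0.38359104 -0.19863799  0.034     ]
(319, 142) [ 0.58065948 -0.17889211  0.034     ]
(318.5, 379) [ 0.39925225 -0.19741799  0.034     ]
plate corner [ 0.45092574 -0.00309866  0.012     ] [0.61516146 0.00438963 0.012     ]
```

```bash
python3 -m inch '[{"slide":[0.002,0.001,-0.03],"yaw":0},{"slide":[0.002,0.001,-0.06],"yaw":0},{"slide":[0.002,0.001,-0.09],"yaw":0},{"slide":[0.002,0.001,-0.11],"yaw":0},{"slide":[0.002,0.001,-0.117],"yaw":0},{"slide":[0.002,0.001,-0.117],"yaw":0},{"slide":[0.002,0.001,-0.117],"yaw":0}]' 0
python3 -m inch '[{"slide":[0,0,0],"yaw":0},{"slide":[0,0,0],"yaw":0},{"slide":[0,0,0],"yaw":0},{"slide":[0,0,0],"yaw":0},{"slide":[0,0,0],"yaw":0},{"slide":[0,0,0],"yaw":0},{"slide":[0,0,0],"yaw":0},{"slide":[0,0,0],"yaw":0}]' 255 60
```

```text
clock: 2.15
position: [0.512, -0.1866, 0.0266]
ee_rot: [0.999, 0.049, 0.001, 0.0]
ft_force: [-0.1, -0.4, 0.2]
grip_width: 0.999
grasp_force: 0.0
clock: 2.82
position: [0.5122, -0.1858, 0.0265]
ee_rot: [0.999, 0.05, 0.001, 0.0]
ft_force: [-2.0, 0.4, 7.6]
grip_width: 0.498
grasp_force: 59.7
```

```bash
python3 -m inch '[{"slide":[0,0,0.02],"yaw":0},{"slide":[0,0,0.05],"yaw":0},{"slide":[0,0,0.08],"yaw":0.06},{"slide":[-0.002,0.02,0.1],"yaw":0.18},{"slide":[-0.004,0.04,0.105],"yaw":0.3},{"slide":[-0.006,0.06,0.105],"yaw":0.42},{"slide":[-0.008,0.08,0.105],"yaw":0.54},{"slide":[-0.01,0.1,0.105],"yaw":0.66},{"slide":[-0.013,0.12,0.105],"yaw":0.78},{"slide":[-0.015,0.14,0.105],"yaw":0.9},{"slide":[-0.018,0.16,0.105],"yaw":1.02},{"slide":[-0.02,0.18,0.105],"yaw":1.14},{"slide":[-0.023,0.2,0.105],"yaw":1.26},{"slide":[-0.025,0.22,0.105],"yaw":1.38},{"slide":[-0.027,0.24,0.105],"yaw":1.47},{"slide":[-0.029,0.253,0.105],"yaw":1.505},{"slide":[-0.029,0.258,0.105],"yaw":1.505},{"slide":[-0.029,0.258,0.105],"yaw":1.505},{"slide":[-0.029,0.258,0.105],"yaw":1.505}]'
python3 - <<'E'
from h import *
c=snap('wrist','w2.png'); snap('top','t2.png'); o=get_obs(); print(o['position'],o['ee_rot'],o['ft_force'],o['grip_width'])
E
```

```text
clock: 4.4
position: [0.4827, 0.0715, 0.1302]
ee_rot: [0.696, 0.718, -0.0, 0.0]
ft_force: [0.3, -0.5, -3.3]
grip_width: 0.498
grasp_force: 62.0
[0.48279447 0.07104845 0.13021925] [ 6.96109980e-01  7.17935108e-01 -2.40927327e-04  1.34351380e-04] [-0.11711214  0.24119326 -3.25981236] 0.4929394582628933
```

View pics/w2.png

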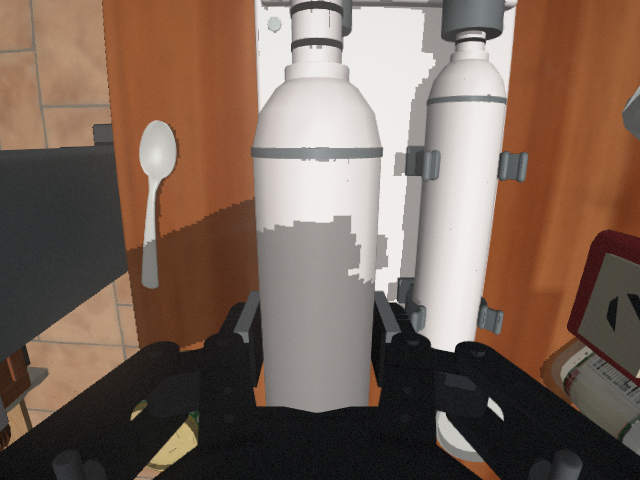

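```bash
python3 - <<'E'
from h import *
c=load('w2')
print('held ring',onz(c,253,152,.1377),onz(c,383,152,.1377)); print('at y lower',onz(c,262,350,.1377),onz(c,374,350,.1377))
for l,r,v in ((427,506,99),(422,502,160),(416,488,270)):
    a,b=onz(c,l,v,.044),onz(c,r,v,.044); print('rear',(a+b)/2,np.linalg.norm(a-b))
X=np.array([np.cos(.035),np.sin(.035)]);Y=np.array([-X[1],X[0]]);L=np.array([.4827,.0879])
for y in (.08,.05,-.02): print('pred rear', L+.084*X+y*Y)
t=load('t2'); f=t['frame']; 
cv2.imwrite('pics/t2c.png',cv2.resize(f[180:310,190:390,::-1],None,fx=4,fy=4,interpolation=cv2.INTER_CUBIC))
print(proj(t,[.4827,.0719-.122,.138]),proj(t,[.479,.0719+.122,.138]))
E
```

```text
held ring [0.45959118 0.13926363 0.1377    ] [0.50413718 0.14066348 0.1377    ]
at y lower [0.46168175 0.06166757 0.1377    ] [0.50705272 0.06307242 0.1377    ]
rear [0.56854799 0.17104011 0.044     ] 0.04751307424682876
rear [0.57037962 0.13580181 0.044     ] 0.04993497946600403
rear [0.57379253 0.06448107 0.044     ] 0.04883088931198048
pred rear [0.56384913 0.1707904 ]
pred rear [0.56489891 0.14080878]
pred rear [0.56734841 0.07085165]
[380.13048627 266.85457219] [237.46973556 269.26779798]
```

View pics/t2c.png

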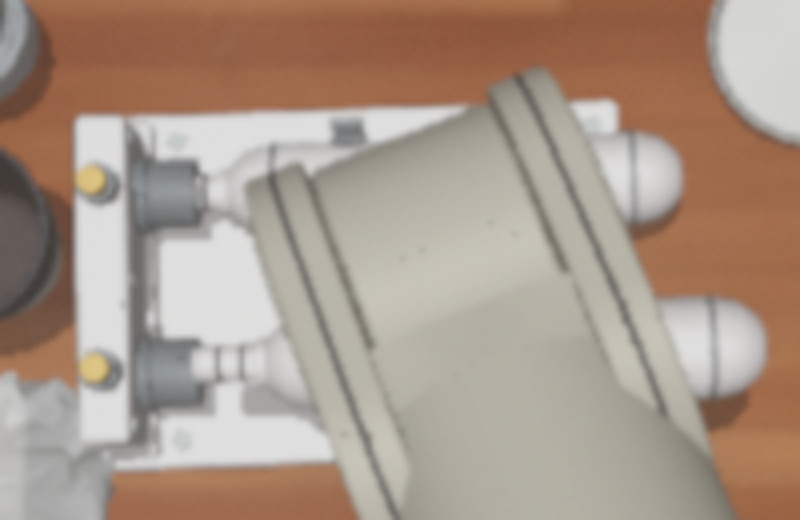

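```bash
python3 - <<'E'
from h import *
c=load('top0'); g=lambda x,y,z:onz(c,200+x/5-.4,195+y/5-.4,z)
X=np.array([np.cos(.035),np.sin(.035)]);Y=np.array([-X[1],X[0]]);L=np.array([.4827,.0879])
def lane(p): d=p[:2]-L; return np.round([d@X,d@Y],4)
print('rear in lane frame (x .084):',lane(g(300,163,.044)),lane(g(735,149,.044)))
print('rear socket',lane(g(165,165,.044)),'front socket (0)',lane(g(165,391,.044)))
t=load('t2'); k=lambda x,y,z:onz(t,190+x/4-.4,180+y/4-.4,z)
print('stem tip',lane(k(192,362,.138)),'stem',lane(k(240,363,.138)),'dome end ring',lane(k(713,347,.138)),'end',lane(k(767,346,.138)))
E
```

```text
rear in lane frame (x .084): [0.0841 0.0758] [ 0.0835 -0.0879]
rear socket [0.0852 0.1263] front socket (0) [0.0003 0.128 ]
stem tip [-0.0014  0.1059] stem [-0.0026  0.0854] dome end ring [-0.0032 -0.1169] end [-0.0036 -0.1401]
```

```bash
python3 -m inch '[{"slide":[0.0015,0,-0.02],"yaw":0},{"slide":[0.0015,0,-0.04],"yaw":0},{"slide":[0.0015,0,-0.052],"yaw":0},{"slide":[0.0015,0,-0.058],"yaw":0},{"slide":[0.0015,0,-0.058],"yaw":0},{"slide":[0.0015,0,-0.058],"yaw":0}]'
python3 -m inch '[{"slide":[0,0,-0.003],"yaw":0},{"slide":[0,0,-0.006],"yaw":0},{"slide":[0,0,-0.009],"yaw":0},{"slide":[0,0,-0.012],"yaw":0},{"slide":[0,0,-0.012],"yaw":0},{"slide":[0,0,-0.012],"yaw":0}]'
```

```text
clock: 5.0
position: [0.4843, 0.0723, 0.0727]
ee_rot: [0.695, 0.719, 0.0, -0.0]
ft_force: [-0.1, 0.6, -3.0]
grip_width: 0.493
grasp_force: 61.9
clock: 5.5
position: [0.4857, 0.0728, 0.0615]
ee_rot: [0.695, 0.719, 0.001, 0.001]
ft_force: [0.9, -0.6, 4.6]
grip_width: 0.498
grasp_force: 62.8
```

```bash
python3 -m inch '[{"slide":[0,0,-0.002],"yaw":0},{"slide":[0,0,-0.004],"yaw":0},{"slide":[0,0,-0.006],"yaw":0},{"slide":[0,0,-0.008],"yaw":0},{"slide":[0,0,-0.008],"yaw":0}]'
python3 -m inch '[{"slide":[0,0,-0.002],"yaw":0},{"slide":[0,0,-0.004],"yaw":0},{"slide":[0,0,-0.006],"yaw":0},{"slide":[0,0,-0.008],"yaw":0},{"slide":[0,0,-0.008],"yaw":0}]'
```

```text
clock: 5.92
position: [0.486, 0.0731, 0.0541]
ee_rot: [0.695, 0.719, 0.002, 0.001]
ft_force: [-1.6, 0.2, 11.5]
grip_width: 0.502
grasp_force: 63.6
clock: 6.33
position: [0.4854, 0.073, 0.045]
ee_rot: [0.695, 0.719, 0.001, 0.001]
ft_force: [6.0, 2.4, -4.3]
grip_width: 0.499
grasp_force: 62.0
```

```bash
python3 -m inch '[{"slide":[0.0005,0,-0.002],"yaw":0},{"slide":[0.001,0,-0.004],"yaw":0},{"slide":[0.001,0,-0.006],"yaw":0},{"slide":[0.001,0,-0.007],"yaw":0},{"slide":[0.001,0,-0.007],"yaw":0}]'
python3 - <<'E'
from h import *
o=get_obs(); print(o['position'],o['ft_force'],o['torque'],o['ee_rot'])
E
```

```text
clock: 6.75
position: [0.4855, 0.0722, 0.0369]
ee_rot: [0.695, 0.719, 0.0, 0.0]
ft_force: [6.5, 1.1, -6.6]
grip_width: 0.497
grasp_force: 61.8
[0.48545894 0.07221546 0.03689068] [ 6.45248961  1.06654703 -6.59141182] [ 0.24859822 -1.31922636 -0.07717044] [6.95073923e-01 7.18938206e-01 2.75235655e-04 1.44230398e-04]
```

```bash
python3 -m inch '[{"slide":[0.001,0,-0.001],"yaw":0},{"slide":[0.0015,0,-0.001],"yaw":0},{"slide":[0.0015,0,-0.001],"yaw":0}]'
python3 -m inch '[{"slide":[0,0.002,0],"yaw":0},{"slide":[0,0.004,0],"yaw":0},{"slide":[0,0.006,0],"yaw":0},{"slide":[0,0.006,0],"yaw":0}]'
```

```text
clock: 7.0
position: [0.4859, 0.0722, 0.0366]
ee_rot: [0.695, 0.719, -0.001, -0.0]
ft_force: [-4.8, -0.7, 11.9]
grip_width: 0.498
grasp_force: 63.8
clock: 7.33
position: [0.4858, 0.0743, 0.0365]
ee_rot: [0.696, 0.718, -0.003, 0.001]
ft_force: [-8.0, -15.0, 18.6]
grip_width: 0.491
grasp_force: 64.3
```

```bash
python3 -m inch '[{"slide":[-0.0007,0,0.001],"yaw":0},{"slide":[-0.0008,0.001,0.001],"yaw":0},{"slide":[-0.0008,0.002,0.001],"yaw":0},{"slide":[-0.0008,0.002,0.001],"yaw":0}]' - 80
python3 - <<'E'
from h import *
o=get_obs(); print(o['position'],o['ft_force'],o['torque'],o['ee_rot'])
E
```

```text
clock: 7.67
position: [0.4856, 0.078, 0.0368]
ee_rot: [0.696, 0.718, -0.001, 0.001]
ft_force: [2.8, -7.1, -2.0]
grip_width: 0.491
grasp_force: 82.2
[0.48559043 0.07797899 0.0368027 ] [ 2.82277431 -7.10284078 -2.0204963 ] [-1.36920682 -0.49628231  0.0329065 ] [ 6.95581383e-01  7.18445437e-01 -1.49978333e-03  6.66103880e-04]
```

```bash
for i in 1 2 ; do python3 -m inch '[{"slide":[0,0.001,0],"yaw":0},{"slide":[0,0.002,0],"yaw":0},{"slide":[-0.0001,0.003,0],"yaw":0}]' | egrep 'pos|ft'; done
```

```text
position: [0.4855, 0.0806, 0.0368]
ft_force: [2.9, -8.1, -0.7]
position: [0.4854, 0.0836, 0.0368]
ft_force: [3.3, -8.2, -1.0]
```

```bash
python3 -m inch '[{"slide":[0,0.001,0],"yaw":0},{"slide":[0,0.002,0],"yaw":0}]' | egrep 'pos|ft'
python3 -m inch '[{"slide":[0,0.001,0],"yaw":0},{"slide":[0,0.002,0],"yaw":0}]' | egrep 'pos|ft'
python3 -m inch '[{"slide":[0,0.001,0],"yaw":0},{"slide":[0,0.002,0],"yaw":0}]' | egrep 'pos|ft'
```

```text
position: [0.4853, 0.0856, 0.0368]
ft_force: [1.2, -8.1, 0.2]
position: [0.4853, 0.0874, 0.0368]
ft_force: [1.2, -11.2, 2.8]
position: [0.4853, 0.0882, 0.0368]
ft_force: [0.0, -14.0, 3.4]
```

```bash
python3 -m inch '[{"slide":[0,0.0005,0],"yaw":0},{"slide":[0,0.001,0],"yaw":0}]' | egrep 'pos|ft'
python3 -m inch '[{"slide":[0,0.0005,0],"yaw":0},{"slide":[0,0.001,0],"yaw":0}]' | egrep 'pos|ft'
```

```text
position: [0.4853, 0.0891, 0.0368]
ft_force: [1.6, -14.3, 4.1]
position: [0.4852, 0.09, 0.0367]
ft_force: [-0.4, -15.0, 3.3]
```

```bash
python3 -m inch '[{"slide":[0,0.0005,0],"yaw":0},{"slide":[0,0.001,0],"yaw":0}]' | egrep 'pos|ft'
python3 -m inch '[{"slide":[0,0.0005,0],"yaw":0},{"slide":[0,0.001,0],"yaw":0}]' | egrep 'pos|ft'
python3 -m inch '[{"slide":[0,0.0005,0],"yaw":0},{"slide":[0,0.001,0],"yaw":0}]' | egrep 'pos|ft'
```

```text
position: [0.4852, 0.091, 0.0367]
ft_force: [0.0, -15.4, 4.6]
position: [0.4851, 0.092, 0.0367]
ft_force: [-0.7, -14.3, 4.6]
position: [0.4851, 0.0929, 0.0367]
ft_force: [-0.7, -14.8, 4.1]
```

```bash
python3 -m inch '[{"slide":[0,0.0005,0],"yaw":0},{"slide":[0,0.001,0],"yaw":0}]' | egrep 'pos|ft|clock'
```

```text
clock: 9.67
position: [0.4851, 0.0937, 0.0367]
ft_force: [-0.8, -17.4, 5.3]
```

Force is starting to rise near the expected stop (6.9 mm after contact); confirm by small steps.

```bash
python3 -m inch '[{"slide":[0,0.0005,0],"yaw":0},{"slide":[0,0.001,0],"yaw":0},{"slide":[0,0.001,0],"yaw":0}]' | egrep 'pos|ft|clock'
python3 -m inch '[{"slide":[0,0.0005,0],"yaw":0},{"slide":[0,0.001,0],"yaw":0},{"slide":[0,0.001,0],"yaw":0}]' | egrep 'pos|ft|clock|wid'
```

```text
clock: 9.92
position: [0.4851, 0.0939, 0.0367]
ft_force: [-2.2, -18.4, 6.7]
clock: 10.17
position: [0.4851, 0.094, 0.0367]
ft_force: [-2.4, -21.9, 8.3]
grip_width: 0.492
```

```bash
python3 -m inch '[{"slide":[0,0.0005,0],"yaw":0},{"slide":[0,0.001,0],"yaw":0},{"slide":[0,0.001,0],"yaw":0},{"slide":[0,0.001,0],"yaw":0}]' | egrep 'pos|ft|clock'
python3 -m inch '[{"slide":[0,-0.001,0],"yaw":0},{"slide":[0,-0.002,0],"yaw":0},{"slide":[0,-0.003,0],"yaw":0},{"slide":[0,-0.003,0],"yaw":0}]' | egrep 'pos|ft|clock|wid'
```

```text
clock: 10.5
position: [0.4851, 0.0943, 0.0367]
ft_force: [-2.8, -24.2, 10.3]
clock: 10.83
position: [0.4851, 0.0942, 0.0367]
ft_force: [0.1, -13.4, 5.2]
grip_width: 0.49
```

```bash
python3 -m inch '[{"slide":[0,-0.001,0],"yaw":0},{"slide":[0,-0.0025,0],"yaw":0},{"slide":[0,-0.0025,0],"yaw":0}]' | egrep 'pos|ft|clock|wid'
python3 -m inch '[{"slide":[0,-0.0025,0],"yaw":0},{"slide":[0,-0.0025,0],"yaw":0},{"slide":[0,-0.0025,0],"yaw":0},{"slide":[0,-0.0025,0],"yaw":0},{"slide":[0,-0.0025,0],"yaw":0}]' 70 20 | egrep 'pos|ft|clock|wid'
```

```text
clock: 11.08
position: [0.4851, 0.094, 0.0368]
ft_force: [-0.0, -6.2, 0.1]
grip_width: 0.49
clock: 11.5
position: [0.4855, 0.0938, 0.0374]
ft_force: [-0.9, -0.5, 0.5]
grip_width: 0.724
```

```bash
python3 -m inch '[{"slide":[0,0,0.01],"yaw":0},{"slide":[0,0,0.025],"yaw":0},{"slide":[0,0,0.05],"yaw":0},{"slide":[0,0,0.08],"yaw":0},{"slide":[0,-0.02,0.11],"yaw":0},{"slide":[0,-0.05,0.14],"yaw":0},{"slide":[0,-0.08,0.16],"yaw":0},{"slide":[0,-0.1,0.16],"yaw":0},{"slide":[0,-0.1,0.16],"yaw":0}]' | egrep 'pos|ft|clock|wid'
python3 - <<'E'
from h import *
c=snap('wrist','w3.png')
E
```

```text
clock: 12.25
position: [0.4863, -0.0112, 0.1993]
ft_force: [-0.8, -0.1, -0.1]
grip_width: 0.724
```

View pics/w3.png

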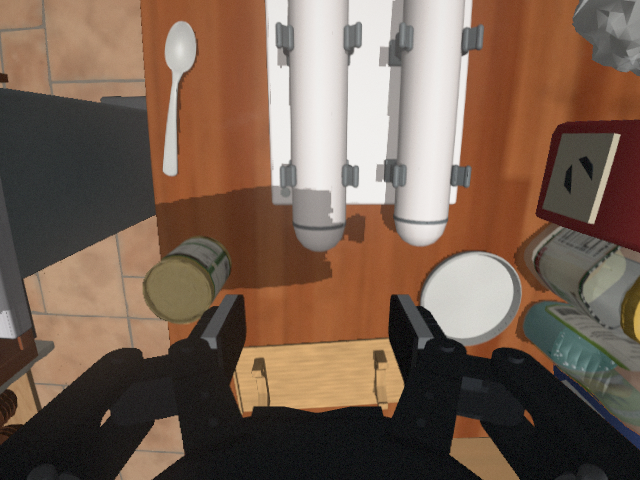

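The cartridge sits in both clips (jaws at rows 37 and 175, columns 287–352), parallel to the fitted one. Its end is at (319,250), the bystanders are untouched and the gripper is clear.

```bash
python3 -c "
from workcell import *
print(hand_in())"
```

```text
the job is handed in; nothing more can be done
None
```

The job is handed in: the cartridge is snapped into both front-lane clips and was pushed until the valve's stop was felt, 24 N at most, then released. The bystanders looked undisturbed, and the arm finished clear at about 12 s. The stop was judged by feel only (the force rose sharply about 7 mm after the stem touched the valve), and the cartridge may have eased back up to 0.5 mm (the fingers' own movement) as I took the load off before letting go.

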